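Lay up a cold serving slab and hold the contact thermometer on it

TASK

Lay up the cold slab for the butter: put the cork sheet flat and centred on the cold pack between the two wooden cheeks, so that the slab will not freeze to the pack, then lay the marble slab, pit upward, squarely on the cork between the same cheeks and let go of it. Then take the contact thermometer out of its stand and hold it upright with its tip in the pit in the middle of the slab, pressing gently so that the sprung tip is pushed in about half way; finish while still holding it there, so that the reading can settle. Leave the other things on the worktop where they are.

Things in the scene. Friction and masses are not known exactly. Their poses are not given: they have to be found in the camera images.
- cold_base: The cold base, fixed: a wooden cradle 78 (x) x 130 (y) x 46 mm. On its 14 mm floor board lies a white cold pack 50 (x) x 100 (y), its top 32 mm above the worktop. Wooden cheeks 14.5 mm thick and 46 mm high stand at both y ends, 101 mm apart inside; the two long sides (x) are open, so sheet and slab overhang the pack by 5 mm there and fingers can reach past it. Origin: centre of the underside; z up, y from cheek to cheek.
- pack_top (a point): Centre of the cold pack's upper face, 32 mm above the worktop.
- cork_sheet: Separator: plain brown cork sheet 60 (x) x 96 (y) x 8 mm, 30 g, lying flat on the worktop. Origin: centre of the underside. Either face up is the same.
- slab: Marble slab 60 (x) x 96 (y) x 14 mm, 250 g, lying flat on the worktop with a shallow round pit (18 mm across, 2 mm deep) in the middle of its upper face. Origin: centre of the underside; z up.
- pit (a point): Centre of the pit's floor, 12 mm above the slab's underside.
- thermometer: Contact thermometer standing upright in its stand, 60-80 g: a white flat body 24 (y) x 12 (x) mm and 78 mm long (121 to 199 mm above the tip end), its display facing -x, then a thin steel stem straight down to a sprung contact tip 8.4 mm in diameter. A fixed sleeve of the same diameter sits on the stem from 24 to 46 mm above the tip end. Origin: the end of the tip when it is fully out; z up along the stem.
- grip (a point): On the thermometer's axis inside the white body, 168 mm above the origin: a good height to grip it, across its 24 mm width (body y).
- tip_end (a point): End of the sprung tip, on the axis; it moves with the tip.
- tip (a joint): How far the sprung tip is pushed in: 0 (fully out) to 0.010 m (fully in). The spring takes about 1 N to start, 4 N at half way (5 mm), 7 N at the stop.
- stand: Thermometer stand, fixed: round foot 72 mm in diameter, tube, and a black head 30 (x) x 42 (y) mm whose top is 154 mm above the worktop. The lower 16 mm of the thermometer's white body sits in the head's slot with about 1 mm play; lift it straight up, the stem and tip reach 121 mm down the tube (12 mm bore) below the body. Origin: centre of the underside.
- honey_jar: Bystander: jar of dark honey with screw cap, diameter 62, 118 high mm. Origin: centre of the underside.
- yeast_tub: Bystander: pale tub with grey lid, diameter 72, 81 high mm. Origin: centre of the underside.
- timer: Bystander: round clockwork kitchen timer, diameter 70, 41 high mm. Origin: centre of the underside.
- cutter_big: Bystander: round steel dough cutter (open ring), diameter 74, 32 high mm. Origin: centre of the underside.
- cutter_small: Bystander: round steel dough cutter (open ring), diameter 59, 30 high mm. Origin: centre of the underside.
- matchbox: Bystander: matchbox 36 x 53 x 15 mm. Origin: centre of the underside.
Things that resemble listed ones, but are neither listed nor needed, are in the scene too. Leave any purple look-alike of the thermometer alone.

How it is judged:
By the outcome, as a careful person would: the job done as asked, in the order asked, and still so for the second after the job is handed in, while the arm keeps its last pose, push and grip.
It also fails if it takes over 67 s, if anything falls off the work surface, if the arm or the gripper's body presses on something with over 40 N, if the wrist force passes 120 N, or if a joint passes its speed limit or range.

ROBOT

A 6-joint arm with a two-finger parallel gripper is mounted at the origin on a cart in front of the work surface, level with it; the furniture and walls round the work are solid. World frame = base frame: x ahead of the robot, y to its left, z up, the work surface at z = 0. Lengths are in mm, angles in rad, forces in N, time in s.
With the tool pointing down it reaches from about 375 to 900 mm from the base axis. Payload 3.1 kg.
Tool frame: the origin (TCP) lies on the centre line of the jaws, within the pads' length; the fingertips stand ahead of it and the grasp point (between the pads) lies 3 mm ahead of it (arm.nose_length is the z of the fingertips in the tool frame, in mm); z points along the fingers, y is the line along which they close (so a half turn about z gives the same grasp; the last joint's range is limited). The gripper opens to 85 mm and grips with 20 to 120 N. Pads are 22 mm wide; open, the fingers measure 114 mm over their backs; the gripper's body (76 mm by 85 mm) begins 54 mm behind the grasp point. The pads swing forward as they close: fully open they stand 13 mm farther back than shut.
Start: joints at [-1.492, 0.527, 1.433, -0, 1.181, -0.178], TCP at [158.766, -604.475, 253.31] pointing down, gripper open.
Joint ranges: [-3.08, 3.08], [-0.75, 2.2], [0.22, 2.44], [-1.43, 4.57], [0, 2.65], [-2.85, 2.85]. Speed limits (rad/s): [2.79, 2.79, 3.14, 3.14, 3.14, 3.14].

INTERFACE

Orientations are given as a rotation vector (axis times angle).
In Python, from station import arm gives the robot as it stands.
- The arm moves only by the tool drive_tool, never from a script. Its argument "steps" is a list of rows, each a list of 3 entries, a list of its own where there are three numbers: the shift along the tool's x, y, z normalised to -1 to 1, where 1 is 0.2 m, then the turn, a rotation vector about the tool's x, y, z normalised to -1 to 1, where 1 is 360 degrees, then the closure, from 0 (fully open) to 1 (shut). In form: [[[x, y, z], [ax, ay, az], jaw], ...]. A call has 1 to 8 rows; each row shifts and turns the commanded pose from where the row before left it, along the tool's axes as they then stand; what a row does not reach is not made up. A row lasts 1/8 s, in which the tool goes at most 62.5 mm and 10.7 degrees, less where a joint would pass 70% of its speed; a pose out of reach is approached as far as the arm can. A call with a number of a shift or a turn outside -1 to 1 is refused whole. A call with a gripper value outside its range is refused whole. The fingers move at their own pace and stop on an object; "force" is the grip in N (left out, the last holds). Time passes only in rows, so rows that do not move let the fingers close. It gives the time, the measured TCP pose, the force, the opening and the grip force at its end, in the units of the state.
- arm.sense(): the state, without advancing time (a new reading comes with each control period).
- arm.snapshot(name): name is "scene" or "top" or "wrist"; returns (picture, depth): 420x560x3 uint8, red, green, blue; 420x560 float32, mm along the optical axis (not along the pixel's ray), 0 where there is no reading.
- arm.get_calibration(name): a dict with "mtx" (3x3 intrinsics, pixels), "R" (3x3) and "t" (3): a world point X has camera coordinates R X + t. Camera axes: x right, y down, z forward; pixel columns grow to the right and rows downward; lengths in mm; the calibration is good to about 2 mm. A picture is of the moment at which its call begins: read the wrist's pose just before it. get_calibration takes no time and is no camera call; for the wrist camera it gives the pose at the moment of the call.
- arm.hand_in(): hands the job in; it is judged then, once.
Trained networks look in the newest picture that a camera, given by its name, has taken for a name from the list of things; names that differ only in an ending like _2 or _b are one class to them, and where a whole thing is asked for, a point or a joint stands for the part that bears it (a point fixed in the world has none). Each returns a list of dicts, best first, with "confidence" (0 to 1); they miss things now and then, are a little off and sometimes report something else, mostly with a low value. They report only what shows in the picture. A call takes as long as a camera call. They do not tell look-alikes from the thing itself.
- arm.find_in(name, camera): "location" ([row, column] in pixels, amid what is visible of it).
- arm.silhouettes(name, camera): "mask" (420x560 bool, what is visible of it) and "location" ([row, column] in pixels, amid what is visible of it).
The state is a dict: "clock": time; "qpos": joint angles; "joint_velocities": joint speeds; "joint_torque": joint torques, N m; "position": TCP position; "orientation": TCP orientation; "ft_force": force on the tool from outside, world axes, zero at the start; "ft_torque": the same for the moment, N m; "opening": opening from 0.0 (shut) to 1.0 (fully open); "gripper_force": force on a finger pad.
Only numpy, scipy, OpenCV 4.12 (cv2) and the standard library are available. Lean on these libraries where they do the work, as an engineer would, in place of code of your own. Each camera call takes 0.05 s, during which the arm holds its last target. There are 200 camera calls.

## Working session

There is one attempt and no reset: what is moved stays moved. The work goes in short steps, Python scripts to look and compute and a tool call to move; the robot and the scene stay as the last step left them, time stands still between calls to the robot, and variables do not carry over. Pictures are saved under pics/ and viewed, at most 14 in all, crops included, and the job is handed in when it is done.

Besides the shell and the picture viewer there is one more tool, called as name(argument=value, ...), one argument or row to a line, values as JSON. drive_tool: Moves the arm, as the interface text tells. Its arguments: {"type":"object","properties":{"steps":{"type":"array","items":{"type":"array"}},"force":{"type":"number"}},"required":["steps"]}

```bash
ls; mkdir -p pics; python3 - <<'E'
from station import arm
import cv2,numpy as np
s=arm.sense();print({k:np.round(v,3) for k,v in s.items()},arm.nose_length)
a,_=arm.snapshot("scene");b,_=arm.snapshot("top")
cv2.imwrite("pics/s.png",a[...,::-1]);cv2.imwrite("pics/t.png",b[...,::-1])
for c in("scene","top"):
  k=arm.get_calibration(c);print(c,k['mtx'].round(1).tolist(),k['R'].round(3).tolist(),k['t'].round(1))
  print((-k['R'].T@k['t']).round(0))
E
```

```text
pics
{'clock': np.float64(0.0), 'qpos': array([-1.493,  0.528,  1.434, -0.   ,  1.181, -0.178]), 'joint_velocities': array([ 0.001, -0.002, -0.001,  0.001,  0.   , -0.001]), 'joint_torque': array([-0.0000e+00, -4.4235e+01, -1.7803e+01, -0.0000e+00,  8.0000e-03,
        0.0000e+00]), 'position': array([ 158.707, -603.83 ,  252.339]), 'orientation': array([-3.114, -0.402, -0.   ]), 'ft_force': array([ 0.874, -0.609, -0.364]), 'ft_torque': array([-0.03 ,  0.004, -0.008]), 'gripper_force': np.float64(0.0), 'opening': np.float64(1.002)} 22.0
scene [[494.6, 0.0, 281.6], [0.0, 494.6, 207.5], [0.0, 0.0, 1.0]] [[-0.773, -0.634, 0.02], [-0.362, 0.415, -0.835], [0.521, -0.653, -0.55]] [348.2 364.3 909.5]
[-73. 663. 797.]
top [[421.8, 0.0, 278.0], [0.0, 421.8, 209.2], [0.0, 0.0, 1.0]] [[-0.024, -1.0, -0.01], [-0.995, 0.025, -0.1], [0.1, 0.008, -0.995]] [-100.7  584.6 1252.4]
[ 454. -125. 1303.]
```

View pics/s.png

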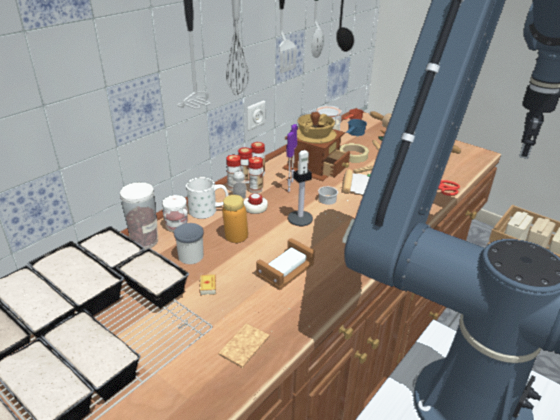

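View pics/t.png

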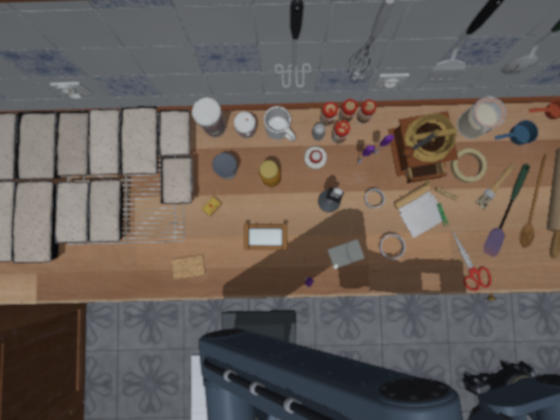

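The cork shows at top (267,188), the cradle at (236,266), the slab at (253,347) and the stand with the thermometer at (198,330). A purple look-alike is near (145,378).

```bash
cat > h.py <<'E'
from station import arm
import cv2,numpy as np
from scipy.spatial.transform import Rotation as Ro
def cloud(m,d,k):
  r,c=np.nonzero(m&(d>0)); z=d[r,c]
  P=np.c_[(c-k['mtx'][0,2])/k['mtx'][0,0]*z,(r-k['mtx'][1,2])/k['mtx'][1,1]*z,z]
  return (P-k['t'])@k['R']
def rect(P):
  (c,s,a)=cv2.minAreaRect(P[:,:2].astype(np.float32)); return np.round(c,1),np.round(s,1),round(a,1)
E
python3 - <<'E'
from h import *
for c in("top","scene"):
  _,d=arm.snapshot(c);k=arm.get_calibration(c)
  for n in("cork_sheet","slab","cold_base","thermometer","stand"):
    for o in arm.silhouettes(n,c)[:2]:
      if o['confidence']<.3: continue
      P=cloud(o['mask'],d,k)
      if len(P)<10: continue
      print(c,n,round(o['confidence'],2),np.round(o['location']),len(P),np.median(P,0).round(0),"z",np.percentile(P[:,2],[5,50,95]).round(0),*rect(P))
E
```

```text
top cork_sheet 0.96 [269. 184.] 594 [413. 167.   7.] z [ 3.  7. 11.] [412.8 167.8] [59.4 99. ] 7.1
top slab 0.57 [254. 349.] 621 [ 442. -315.   13.] z [ 9. 13. 18.] [ 441.5 -315.5] [61.  96.1] 17.3
top cold_base 0.72 [237. 270.] 1099 [499. -72.  31.] z [11. 31. 48.] [501.1 -72.9] [128.7  77.6] 88.6
top thermometer 0.68 [143. 384.] 87 [ 746. -412.  174.] z [135. 174. 200.] [ 749.1 -415.1] [11.  20.5] 2.9
top thermometer 0.55 [195. 336.] 82 [ 604. -270.  204.] z [155. 204. 216.] [ 606.  -271.9] [24.6 13.4] 77.1
scene cork_sheet 0.93 [347. 244.] 1106 [411. 172.   8.] z [ 5.  8. 10.] [413.4 167.6] [61.6 98.2] 6.7
scene slab 0.6 [233. 350.] 73 [ 463. -291.   13.] z [ 2. 13. 16.] [ 468.5 -302.3] [13.1 95.6] 20.8
scene cold_base 0.9 [265. 287.] 1565 [485. -65.  31.] z [ 7. 31. 46.] [503.6 -70.3] [132.7  91.7] 88.5
scene thermometer 0.68 [146. 291.] 208 [ 720. -362.  155.] z [ 25. 155. 196.] [ 727.7 -380.9] [18.8 63.3] 12.0
scene thermometer 0.64 [128. 294.] 110 [ 747. -416.  172.] z [ 68. 172. 197.] [ 839.4 -530.8] [ 27.6 318.6] 36.3
scene stand 0.66 [207. 300.] 690 [ 601. -265.   31.] z [  2.  31. 153.] [ 674.9 -359.1] [ 68.1 301.6] 38.1
```

```bash
cat >> h.py <<'E'
def yaw():
  R=Ro.from_rotvec(arm.sense()['orientation']); x=R.apply([1,0,0]); return np.degrees(np.arctan2(x[1],x[0]))
def plan(tgt,th,n=None,step=50):
  """rows (tool frame, normalised) from the measured pose to tgt, pointing down, tool x at th deg"""
  s=arm.sense();p=np.array(s['position']);R=Ro.from_rotvec(s['orientation'])
  G=Ro.from_euler('z',th,degrees=True)*Ro.from_euler('x',180,degrees=True)
  w=(R.inv()*G).as_rotvec()
  d=np.array(tgt,float)-p
  n=n or int(max(1,np.ceil(np.linalg.norm(d)/step),np.ceil(np.degrees(np.linalg.norm(w))/9.5)))
  print("from",p.round(1),"yaw",round(yaw(),1),"clock",round(s['clock'],2),"n",n)
  r=w/n/(2*np.pi)
  for i in range(n):
    print([ (R.inv().apply(d/n)/200).round(3).tolist(), r.round(4).tolist()])
    R=R*Ro.from_rotvec(w/n)
E
python3 -c "
from h import *
plan([490,-90,300],88.6)"
```

```text
from [ 158.8 -604.5  253.4] yaw 14.7 clock 0.7 n 13
[[0.173, -0.159, -0.018], [0.0, 0.0, -0.0158]]
[[0.188, -0.141, -0.018], [0.0, 0.0, -0.0158]]
[[0.201, -0.122, -0.018], [0.0, 0.0, -0.0158]]
[[0.212, -0.101, -0.018], [0.0, 0.0, -0.0158]]
[[0.221, -0.08, -0.018], [0.0, 0.0, -0.0158]]
[[0.228, -0.057, -0.018], [0.0, 0.0, -0.0158]]
[[0.233, -0.034, -0.018], [0.0, 0.0, -0.0158]]
[[0.235, -0.011, -0.018], [0.0, 0.0, -0.0158]]
[[0.235, 0.012, -0.018], [0.0, 0.0, -0.0158]]
[[0.233, 0.035, -0.018], [0.0, 0.0, -0.0158]]
[[0.228, 0.058, -0.018], [0.0, 0.0, -0.0158]]
[[0.221, 0.081, -0.018], [0.0, 0.0, -0.0158]]
[[0.212, 0.102, -0.018], [0.0, 0.0, -0.0158]]
```

drive_tool(
  steps=[
    [[0.173,-0.159,-0.018],[0,0,-0.0158],0],
    [[0.188,-0.141,-0.018],[0,0,-0.0158],0],
    [[0.201,-0.122,-0.018],[0,0,-0.0158],0],
    [[0.212,-0.101,-0.018],[0,0,-0.0158],0],
    [[0.221,-0.08,-0.018],[0,0,-0.0158],0],
    [[0.228,-0.057,-0.018],[0,0,-0.0158],0],
    [[0.233,-0.034,-0.018],[0,0,-0.0158],0],
  ],
)

```text
clock: 1.58
position: [337.5, -326.5, 278.9]
orientation: [2.79, 1.443, 0.0]
ft_force: [0.8, -0.2, 0.8]
opening: 0.999
gripper_force: 0.0
```

drive_tool(
  steps=[
    [[0.235,-0.011,-0.018],[0,0,-0.0158],0],
    [[0.235,0.012,-0.018],[0,0,-0.0158],0],
    [[0.233,0.035,-0.018],[0,0,-0.0158],0],
    [[0.228,0.058,-0.018],[0,0,-0.0158],0],
    [[0.221,0.081,-0.018],[0,0,-0.0158],0],
    [[0.212,0.102,-0.018],[0,0,-0.0158],0],
    [[0,0,0],[0,0,0],0],
  ],
)

```text
clock: 2.45
position: [490.8, -87.7, 300.6]
orientation: [2.241, 2.2, 0.002]
ft_force: [-0.8, 0.3, 0.0]
opening: 1.003
gripper_force: 0.0
```

```bash
cat >> h.py <<'E'
def look(n,show=None):
  k=arm.get_calibration("wrist");a,d=arm.snapshot("wrist")
  for o in arm.silhouettes(n,"wrist")[:2]:
    P=cloud(o['mask'],d,k)
    if len(P)<10: continue
    z=np.percentile(P[:,2],[5,50,95]).round(1)
    print(n,round(o['confidence'],2),np.round(o['location']),len(P),"z",z,*rect(P))
  if show: cv2.imwrite(show,a[...,::-1])
  return a,d,k
E
python3 - <<'E'
from h import *
a,d,k=look("cold_base","pics/w1.png")
m=np.ones(d.shape,bool);P=cloud(m,d,k)
Q=P[(abs(P[:,2]-32)<4)&(abs(P[:,0]-500)<60)&(abs(P[:,1]+72)<48)];print("pack",*rect(Q),np.median(Q[:,2]))
Q=P[(abs(P[:,2]-46)<4)&(abs(P[:,0]-500)<60)&(abs(P[:,1]+72)<90)];print("cheeks",*rect(Q),np.median(Q[:,2]))
plan([413,168,200],97)
E
```

```text
cold_base 0.74 [159. 287.] 5533 z [12.6 31.3 45.9] [498.8 -72.2] [131.   81.4] 88.9
pack [498.3 -72. ] [96.7 48.8] 88.7 31.325108412224502
cheeks [497.7 -73.1] [129.3  77.3] 88.7 45.188304972857026
from [489.3 -89.8 300.1] yaw 88.7 clock 2.55 n 6
[[0.213, -0.068, 0.083], [-0.0, 0.0, -0.0038]]
[[0.215, -0.063, 0.083], [-0.0, 0.0, -0.0038]]
[[0.216, -0.058, 0.083], [-0.0, 0.0, -0.0038]]
[[0.218, -0.053, 0.083], [-0.0, 0.0, -0.0038]]
[[0.219, -0.048, 0.083], [-0.0, 0.0, -0.0038]]
[[0.22, -0.042, 0.083], [-0.0, 0.0, -0.0038]]
```

View pics/w1.png

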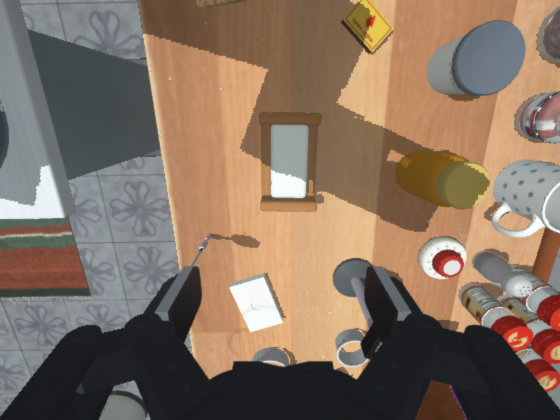

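The wrist view shows the cradle centred at (160,290), the slab at (302,257) with its pit visible, and the stand at (278,352). A small purple-tipped thing lies at (245,205).

drive_tool(
  steps=[
    [[0.213,-0.068,0.083],[0,0,-0.0038],0],
    [[0.215,-0.063,0.083],[0,0,-0.0038],0],
    [[0.216,-0.058,0.083],[0,0,-0.0038],0],
    [[0.218,-0.053,0.083],[0,0,-0.0038],0],
    [[0.219,-0.048,0.083],[0,0,-0.0038],0],
    [[0.22,-0.042,0.083],[0,0,-0.0038],0],
    [[0,0,0],[0,0,0],0],
  ],
)

```text
clock: 3.42
position: [411.5, 168.3, 199.5]
orientation: [-2.08, -2.351, 0.005]
ft_force: [1.9, -0.6, 0.1]
opening: 1.005
gripper_force: 0.0
```

```bash
python3 - <<'E'
from h import *
a,d,k=look("cork_sheet")
plan([413,168,40],97)
E
```

```text
from [413.9 166.9 200.6] yaw 96.8 clock 3.52 n 4
[[0.002, -0.001, 0.201], [0.0, 0.0, -0.0001]]
[[0.002, -0.001, 0.201], [0.0, 0.0, -0.0001]]
[[0.002, -0.001, 0.201], [0.0, 0.0, -0.0001]]
[[0.002, -0.001, 0.201], [0.0, 0.0, -0.0001]]
```

drive_tool(
  steps=[
    [[0.002,0,0.201],[0,0,0],0],
    [[0.002,0,0.201],[0,0,0],0],
    [[0.002,-0.001,0.201],[0,0,0],0],
    [[0.002,-0.001,0.201],[0,0,0],0.15],
    [[0,0,0.08],[0,0,0],0.15],
    [[0,0,0],[0,0,0],0.15],
  ],
  force=25,
)

```text
clock: 4.28
position: [413.9, 167.6, 23.0]
orientation: [-2.088, -2.347, 0.001]
ft_force: [-0.5, -0.1, -0.4]
opening: 0.849
gripper_force: 0.0
```

```bash
python3 - <<'E'
from h import *
print(arm.nose_length)
a,d,k=look("cork_sheet","pics/w2.png")
plan([413,168,18],97)
E
```

```text
22.0
cork_sheet 0.61 [262. 281.] 17629 z [6.2 7.4 8.3] [413.6 162. ] [ 64.  105.7] 7.1
from [414.2 168.3  24.3] yaw 96.7 clock 4.38 n 1
[[-0.001, -0.006, 0.031], [0.0002, 0.0, -0.0007]]
```

View pics/w2.png

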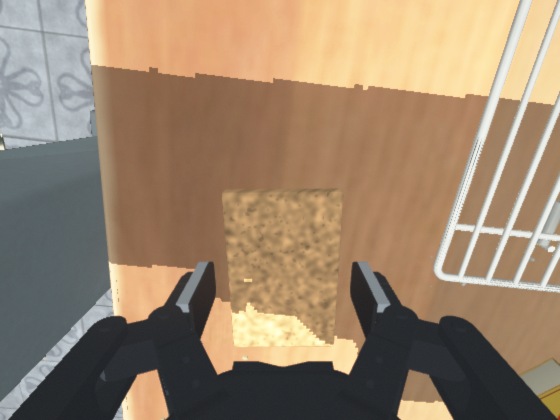

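The cork lies between the fingers (rows 190–345, cols 225–340), centred across the jaws and square to them.

drive_tool(
  steps=[
    [[0,-0.004,0.033],[0,0,0],0.15],
    [[0,0,0],[0,0,0],0.2],
    [[0,0,0],[0,0,0],0.3],
    [[0,0,0],[0,0,0],0.4],
    [[0,0,0],[0,0,0],0.4],
  ],
  force=25,
)

```text
clock: 5.0
position: [412.4, 169.3, 17.7]
orientation: [2.084, 2.35, 0.001]
ft_force: [-1.2, -1.1, 5.8]
opening: 0.691
gripper_force: 26.6
```

drive_tool(
  steps=[
    [[0,0,-0.1],[0,0,0],0.5],
    [[0,0,-0.2],[0,0,0],0.5],
    [[0,0,-0.2],[0,0,0],0.5],
    [[0,0,0],[0,0,0],0.5],
  ],
)

```text
clock: 5.5
position: [413.7, 169.7, 119.5]
orientation: [2.081, 2.348, 0.008]
ft_force: [-0.1, -0.0, -0.8]
opening: 0.692
gripper_force: 27.8
```

```bash
cat >> h.py <<'E'
def held(n,show=None):
  s=arm.sense();a,d,k=look(n,show);s2=arm.sense()
  o=arm.silhouettes(n,"wrist")[0];P=cloud(o['mask'],d,k)
  p=(np.array(s['position'])+s2['position'])/2
  T=Ro.from_rotvec(s['orientation']).inv().apply(P-p)
  z=np.median(T[:,2]);T=T[abs(T[:,2]-z)<5]
  print("tool frame: top z",z.round(1),"x 1/99%",np.percentile(T[:,0],[.5,99.5]).round(1),"y",np.percentile(T[:,1],[.5,99.5]).round(1),*rect(T))
E
python3 - <<'E'
from h import *
held("cork_sheet","pics/w3.png")
plan([498,-72.5,130],88.7)
E
```

```text
cork_sheet 0.76 [268. 281.] 18239 z [108.1 109.1 110.1] [412.9 166.8] [60.2 96.6] 6.9
cork_sheet 0.69 [363. 543.] 2245 z [ 2.6 21.6 46.5] [710.9  14.5] [ 43.2 117.3] 21.7
tool frame: top z 9.3 x 1/99% [-49.4  45.2] y [-29.6  29. ] [-2.7 -0.3] [60.2 96.6] 90.0
from [411.6 169.2 116.7] yaw 96.9 clock 5.65 n 6
[[-0.209, 0.047, -0.011], [-0.0, 0.0, 0.0038]]
[[-0.207, 0.052, -0.011], [-0.0, 0.0, 0.0038]]
[[-0.206, 0.057, -0.011], [-0.0, 0.0, 0.0038]]
[[-0.205, 0.062, -0.011], [-0.0, 0.0, 0.0038]]
[[-0.203, 0.067, -0.011], [-0.0, 0.0, 0.0038]]
[[-0.201, 0.072, -0.011], [-0.0, 0.0, 0.0038]]
```

View pics/w3.png

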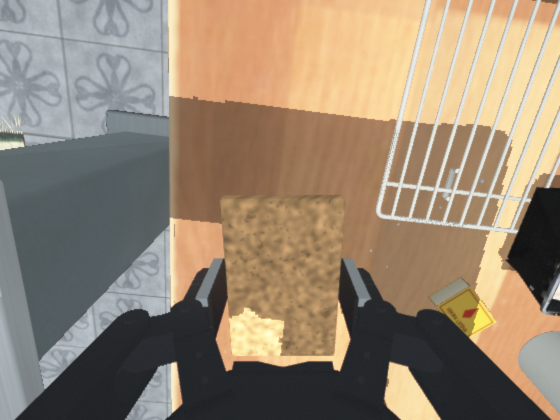

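The cork is gripped flat, spanning rows 195–355; its centre is 2.7 mm towards tool −x.

drive_tool(
  steps=[
    [[-0.209,0.047,-0.011],[0,0,0.0038],0.5],
    [[-0.207,0.052,-0.011],[0,0,0.0038],0.5],
    [[-0.206,0.057,-0.011],[0,0,0.0038],0.5],
    [[-0.205,0.062,-0.011],[0,0,0.0038],0.5],
    [[-0.203,0.067,-0.011],[0,0,0.0038],0.5],
    [[-0.188,0.072,-0.011],[0,0,0.0038],0.5],
    [[0,0,0],[0,0,0],0.5],
  ],
)

```text
clock: 6.52
position: [499.6, -72.6, 129.0]
orientation: [2.251, 2.191, -0.0]
ft_force: [-0.2, -0.8, -0.8]
opening: 0.694
gripper_force: 27.8
```

```bash
cat >> h.py <<'E'
def base():
  k=arm.get_calibration("wrist");a,d=arm.snapshot("wrist");P=cloud(d>0,d,k)
  w=(abs(P[:,0]-498)<45)&(abs(P[:,1]+72.5)<75)&(abs(P[:,2]-45.5)<3.5);Q=P[w]
  for sgn in(1,-1):
    q=Q[sgn*(Q[:,1]+72.5)>40]
    if len(q)>20: print("cheek",sgn,len(q),"x",np.percentile(q[:,0],[1,99]).round(1),"y",np.percentile(q[:,1],[2,98]).round(1),*rect(q))
E
python3 - <<'E'
from h import *
base()
held("cork_sheet","pics/w4.png")
plan([498,-69.8,65],88.7,n=2)
E
```

```text
cheek 1 2203 x [462.5 537.6] y [-21.6  -8. ] [500.1 -14.8] [14.  77.9] 88.2
cork_sheet 0.83 [266. 283.] 18301 z [117.4 118.4 119.4] [ 508.2 -123.5] [195.7  86.2] 88.7
tool frame: top z 10.4 x 1/99% [-50.8  44.1] y [-30.   28.8] [-3.9 -0.4] [96.9 60.7] 0.1
from [496.8 -68.6 129.2] yaw 88.7 clock 6.72 n 2
[[-0.003, 0.004, 0.161], [-0.0003, -0.0001, 0.0]]
[[-0.003, 0.003, 0.161], [-0.0003, -0.0001, 0.0]]
```

View pics/w4.png

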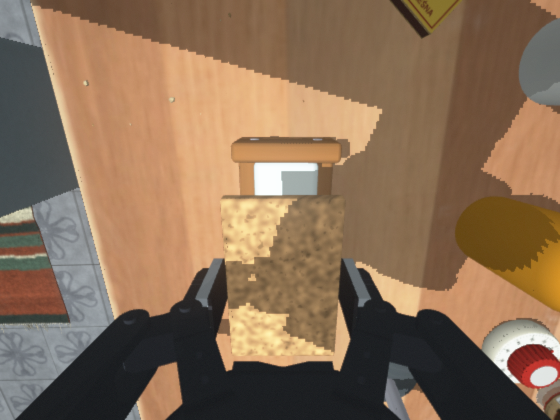

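The cork hangs over the pack, with the far cheek at rows 138–162. I'll go lower and compare the cork with the cheek in one frame.

drive_tool(
  steps=[
    [[0,0,0.13],[0,0,0],0.5],
    [[0,0,0.13],[0,0,0],0.5],
    [[0,0,0],[0,0,0],0.5],
  ],
)

```text
clock: 7.1
position: [496.3, -68.1, 76.7]
orientation: [-2.242, -2.194, 0.004]
ft_force: [-0.1, -0.8, -0.6]
opening: 0.696
gripper_force: 27.7
```

```bash
cat >> h.py <<'E'
def rel(n):
  P0=[]
  for i in range(2):
    k=arm.get_calibration("wrist");a,d=arm.snapshot("wrist");P0.append(np.array(arm.sense()['position']))
    o=arm.silhouettes(n,"wrist")[0];C=cloud(o['mask'],d,k);z=np.median(C[:,2]);C=C[abs(C[:,2]-z)<3];m=np.median(C,0);C=C[(abs(C-m)<60).all(1)]
    P=cloud(d>0,d,k);Q=P[(abs(P[:,0]-498)<45)&(abs(P[:,1]+15)<15)&(abs(P[:,2]-45.5)<3.5)]
    c=rect(C);q=rect(Q);P0.append(np.array(arm.sense()['position']))
    print("thing",*c,"z",z.round(1),"cheek",*q,len(Q),"y inner",np.percentile(Q[:,1],2).round(1),"far edge",np.percentile(C[:,1],99).round(1),"| diff c",np.round(np.array(c[0])-q[0],1))
  print("tcp mean",np.mean(P0,0).round(1),np.std(P0,0).round(1),"yaw",yaw().round(1),arm.sense()['ft_force'].round(1))
E
python3 - <<'E'
from h import *
rel("cork_sheet")
E
```

```text
thing [494.9 -71.1] [96.9 60.2] 88.6 z 66.4 cheek [500.1 -15.1] [14.6 77.9] 88.3 3744 y inner -22.0 far edge -23.3 | diff c [ -5.2 -56. ]
thing [496.6 -71.9] [96.6 60.4] 88.8 z 68.1 cheek [500.1 -15.1] [14.6 77.9] 88.5 3703 y inner -21.8 far edge -24.2 | diff c [ -3.5 -56.8]
tcp mean [498.1 -69.1  78.5] [0.6 0.4 0.5] yaw 88.7 [-0.1 -0.1  0.9]
```

drive_tool(
  steps=[
    [[-0.005,0.011,0.05],[0,0,0],0.5],
    [[0,0,0.06],[0,0,0],0.5],
    [[0,0,0.025],[0,0,0],0.5],
    [[0,0,0.0],[0,0,0],0.5],
  ],
)

```text
clock: 7.8
position: [500.0, -70.8, 50.6]
orientation: [-2.246, -2.194, 0.001]
ft_force: [-1.1, 0.1, -0.6]
opening: 0.693
gripper_force: 27.8
```

```bash
python3 - <<'E'
from h import *
rel("cork_sheet")
E
```

```text
thing [498.6 -74.9] [99.3 60.1] 88.9 z 40.2 cheek [500.1 -18.6] [21.6 78. ] 88.3 5325 y inner -21.6 far edge -26.0 | diff c [ -1.5 -56.3]
thing [499.2 -74.1] [97.2 60.3] 88.7 z 40.8 cheek [500.  -18.8] [22.  77.8] 88.3 5312 y inner -22.0 far edge -26.2 | diff c [ -0.8 -55.3]
tcp mean [500.5 -70.9  51.2] [0.1 0.  0.2] yaw 88.7 [-1.   0.4 -0.5]
```

drive_tool(
  steps=[
    [[0.006,0,0],[0,0,0],0.5],
    [[0,0,0.006],[0,0,0],0.5],
    [[0,0,0.003],[0,0,0],0.5],
    [[0,0,0],[0,0,0],0.5],
  ],
)

```text
clock: 8.5
position: [500.6, -69.7, 49.8]
orientation: [2.247, 2.195, 0.0]
ft_force: [-0.1, 1.3, 3.0]
opening: 0.691
gripper_force: 28.1
```

Contact (3 N). Release, rise, look.

drive_tool(
  steps=[
    [[0,0,0],[0,0,0],0.15],
    [[0,0,0],[0,0,0],0.05],
    [[0,0,0],[0,0,0],0.05],
    [[0,0,-0.15],[0,0,0],0.05],
    [[-0.2,0,-0.25],[0,0,0],0],
    [[-0.25,0,-0.25],[0,0,0],0],
    [[0,0,-0.25],[0,0,0],0],
    [[0,0,0],[0,0,0],0],
  ],
)

```text
clock: 9.5
position: [500.7, -154.8, 226.4]
orientation: [2.242, 2.188, 0.004]
ft_force: [0.1, 0.6, -0.3]
opening: 0.997
gripper_force: 0.0
```

```bash
python3 - <<'E'
from h import *
a,d,k=look("cork_sheet","pics/w5.png")
P=cloud(d>0,d,k)
for s in(1,-1):
  Q=P[(abs(P[:,0]-498)<45)&(abs(P[:,1]+72.7-s*58)<12)&(abs(P[:,2]-45.5)<3)]
  if len(Q)>20: print("cheek",s,*rect(Q))
plan([441.5,-314,200],107.3)
E
```

```text
cork_sheet 0.64 [105. 278.] 5978 z [38.2 39.5 40.7] [498.9 -73.1] [95.6 59.9] 88.9
cork_sheet 0.29 [405. 435.] 1037 z [192.4 202.9 212.2] [ 657.5 -384.1] [ 48.  269.9] 30.4
cheek 1 [499.8 -15.2] [14.3 77.8] 88.2
cheek -1 [ 496.6 -130.2] [13.2 76.4] 88.6
from [ 498.2 -152.8  222.6] yaw 88.6 clock 9.6 n 4
[[-0.203, -0.066, 0.028], [0.0, 0.0, -0.013]]
[[-0.197, -0.082, 0.028], [0.0, 0.0, -0.013]]
[[-0.19, -0.098, 0.028], [0.0, 0.0, -0.013]]
[[-0.181, -0.113, 0.028], [0.0, 0.0, -0.013]]
```

View pics/w5.png

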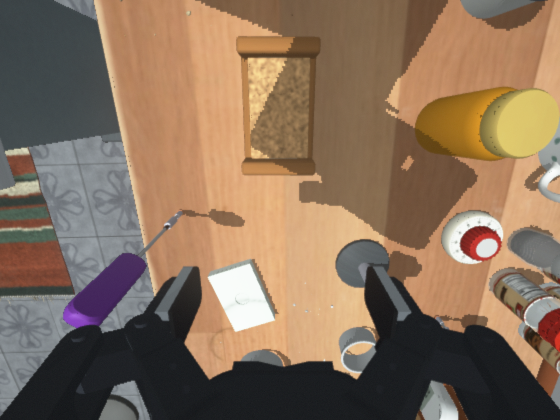

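The cork lies level and centred between the cheeks (rows 50–160, cols 250–315). A purple look-alike stands upright near the slab; I'll find its position and that of the wrist camera so I can keep clear.

```bash
python3 - <<'E'
from h import *
def pts(cam,lim):
  k=arm.get_calibration(cam);a,d=arm.snapshot(cam)
  h=cv2.cvtColor(a,cv2.COLOR_RGB2HSV);m=(h[...,0]>125)&(h[...,0]<150)&(h[...,1]>120)
  P=cloud(m,d,k);P=P[(P[:,0]<lim)&(P[:,2]>0)]
  if len(P): print(cam,len(P),np.percentile(P,[5,50,95],axis=0).round(0).tolist())
  return k
k=pts("wrist",480);pts("top",480)
s=arm.sense();c=-k['R'].T@k['t'];R=Ro.from_rotvec(s['orientation'])
print("cam in tool",R.inv().apply(c-s['position']).round(0))
k=arm.get_calibration("wrist");a,d=arm.snapshot("wrist");P=cloud(d>0,d,k)
Q=P[(P[:,2]>8)&(P[:,2]<20)&(abs(P[:,0]-442)<60)&(abs(P[:,1]+300)<60)]
print("slab",len(Q),*rect(Q))
E
```

```text
wrist 2796 [[366.0, -194.0, 133.0], [374.0, -188.0, 174.0], [382.0, -182.0, 198.0]]
top 30 [[366.0, -199.0, 194.0], [374.0, -192.0, 198.0], [381.0, -187.0, 202.0]]
cam in tool [  85.   -1. -121.]
slab 2718 [ 441.3 -315.8] [60.8 97.6] 18.0
```

```bash
python3 - <<'E'
from h import *
plan([441.4,-315.8,130],107.8)
E
```

```text
from [ 497.5 -152.1  221. ] yaw 88.7 clock 9.75 n 4
[[-0.206, -0.065, 0.114], [-0.0001, -0.0001, -0.0133]]
[[-0.2, -0.082, 0.114], [-0.0001, -0.0001, -0.0133]]
[[-0.193, -0.099, 0.114], [-0.0001, -0.0001, -0.0133]]
[[-0.184, -0.114, 0.114], [-0.0001, -0.0001, -0.0133]]
```

drive_tool(
  steps=[
    [[-0.206,-0.065,0.114],[0,0,-0.0133],0],
    [[-0.2,-0.082,0.114],[0,0,-0.0133],0],
    [[-0.193,-0.099,0.114],[0,0,-0.0133],0],
    [[-0.184,-0.114,0.114],[0,0,-0.0133],0.1],
    [[0,0,0],[0,0,0],0.1],
    [[0,0,0],[0,0,0],0.1],
  ],
)

```text
clock: 10.5
position: [442.1, -315.7, 130.2]
orientation: [-1.85, -2.535, -0.001]
ft_force: [0.2, 0.2, 0.2]
opening: 0.898
gripper_force: 0.0
```

```bash
python3 - <<'E'
from h import *
held("slab")
plan([441.4,-315.8,20],107.9,n=3)
E
```

```text
slab 0.81 [203. 282.] 7361 z [11.7 13.4 14.4] [ 441.5 -316.1] [60.1 96.9] 18.1
tool frame: top z 117.4 x 1/99% [-48.   47.6] y [-30.7  28.6] [-0.6 -1. ] [60.1 96.9] 89.6
from [ 443.1 -315.5  131.5] yaw 107.9 clock 10.65 n 3
[[0.0, -0.003, 0.186], [0.0, -0.0, -0.0]]
[[0.0, -0.003, 0.186], [0.0, -0.0, -0.0]]
[[0.0, -0.003, 0.186], [0.0, -0.0, -0.0]]
```

drive_tool(
  steps=[
    [[0,-0.003,0.186],[0,0,0],0.1],
    [[0,-0.001,0.186],[0,0,0],0.1],
    [[0,-0.001,0.183],[0,0,0],0.15],
    [[0,0,0],[0,0,0],0.25],
    [[0,0,0],[0,0,0],0.4],
    [[0,0,0],[0,0,0],0.5],
    [[0,0,0],[0,0,0],0.5],
  ],
  force=50,
)

```text
clock: 11.52
position: [442.2, -317.5, 21.5]
orientation: [1.849, 2.537, -0.001]
ft_force: [0.0, 0.6, -2.7]
opening: 0.686
gripper_force: 56.2
```

drive_tool(
  steps=[
    [[0,0,-0.1],[0,0,0],0.6],
    [[0,0,-0.2],[0,0,0],0.6],
    [[0,0,-0.2],[0,0,0],0.6],
    [[0,0,-0.15],[0,0,0],0.6],
    [[0,0,0],[0,0,0],0.6],
  ],
)

```text
clock: 12.15
position: [442.9, -318.3, 153.1]
orientation: [1.847, 2.533, -0.002]
ft_force: [-0.2, 0.0, -2.7]
opening: 0.688
gripper_force: 56.4
```

```bash
python3 - <<'E'
from h import *
held("slab")
print(arm.sense()['ft_force'],arm.sense()['ft_torque'])
plan([498.5,-72,130],88.7)
E
```

```text
slab 0.87 [266. 283.] 20135 z [143.5 146.  147. ] [ 466.7 -394.7] [131.3 255.9] 17.8
tool frame: top z 5.6 x 1/99% [-48.7  46.6] y [-30.1  29.1] [-1.6 -0.5] [97.1 61. ] 0.1
[ 0.84518104  0.40938315 -2.70793664] [0.03874475 0.00071522 0.0280189 ]
from [ 441.  -316.4  149.4] yaw 107.8 clock 12.3 n 6
[[0.179, 0.108, 0.016], [-0.0, -0.0, 0.0088]]
[[0.185, 0.098, 0.016], [-0.0, -0.0, 0.0088]]
[[0.19, 0.087, 0.016], [-0.0, -0.0, 0.0088]]
[[0.195, 0.077, 0.016], [-0.0, -0.0, 0.0088]]
[[0.199, 0.066, 0.016], [-0.0, -0.0, 0.0088]]
[[0.202, 0.055, 0.016], [-0.0, -0.0, 0.0088]]
```

drive_tool(
  steps=[
    [[0.179,0.108,0.016],[0,0,0.0088],0.6],
    [[0.185,0.098,0.016],[0,0,0.0088],0.6],
    [[0.19,0.087,0.016],[0,0,0.0088],0.6],
    [[0.195,0.077,0.016],[0,0,0.0088],0.6],
    [[0.199,0.066,0.016],[0,0,0.0088],0.6],
    [[0.202,0.055,0.016],[0,0,0.0088],0.6],
    [[0,0,0.1],[0,0,0],0.6],
    [[0,0,0.1],[0,0,0],0.6],
  ],
)

```text
clock: 13.3
position: [498.5, -71.3, 89.3]
orientation: [-2.241, -2.198, 0.002]
ft_force: [0.1, -1.0, -2.0]
opening: 0.684
gripper_force: 56.3
```

drive_tool(
  steps=[
    [[0,0,0],[0,0,0],0.6],
    [[0,0,0],[0,0,0],0.6],
  ],
)

```text
clock: 13.55
position: [499.0, -72.6, 90.7]
orientation: [-2.244, -2.197, 0.001]
ft_force: [-0.0, 0.4, -1.9]
opening: 0.685
gripper_force: 56.2
```

```bash
python3 - <<'E'
from h import *
rel("slab")
E
```

```text
thing [497.9 -73.6] [97.1 61. ] 88.8 z 83.7 cheek [500.1 -15.2] [14.6 77.9] 88.1 3288 y inner -22.0 far edge -25.5 | diff c [ -2.2 -58.4]
thing [ 617.2 -256.7] [32.8 61.1] 57.5 z 10.1 cheek [500.2 -15.2] [14.6 78. ] 88.4 3267 y inner -22.0 far edge -236.9 | diff c [ 117.  -241.5]
tcp mean [499.5 -72.8  91.4] [0.1 0.  0.2] yaw 88.8 [-0.1 -1.  -1.8]
```

drive_tool(
  steps=[
    [[0.004,0.003,0.05],[0,0,0],0.6],
    [[0,0,0.05],[0,0,0],0.6],
    [[0,0,0.025],[0,0,0],0.6],
    [[0,0,0],[0,0,0],0.6],
    [[0,0,0],[0,0,0],0.6],
  ],
)

```text
clock: 14.38
position: [499.9, -71.8, 66.1]
orientation: [2.245, 2.198, 0.0]
ft_force: [-0.7, 0.4, -1.3]
opening: 0.687
gripper_force: 56.3
```

```bash
python3 - <<'E'
from h import *
rel("slab")
E
```

```text
thing [498.9 -72.8] [97.3 60.8] 88.7 z 59.1 cheek [500.  -16.4] [17.3 77.9] 88.5 4589 y inner -24.8 far edge -24.7 | diff c [ -1.1 -56.4]
thing [498.8 -72.9] [97.5 60.4] 88.8 z 59.3 cheek [500.2 -16.5] [17.5 78. ] 88.4 4552 y inner -24.9 far edge -24.7 | diff c [ -1.4 -56.4]
tcp mean [500.  -71.8  66.3] [0. 0. 0.] yaw 88.8 [ 1.   0.8 -2.7]
```

Centred. Lower about 5 mm, feeling for contact.

drive_tool(
  steps=[
    [[0,0,0.015],[0,0,0],0.6],
    [[0,0,0.005],[0,0,0],0.6],
    [[0,0,0.003],[0,0,0],0.6],
    [[0,0,0],[0,0,0],0.6],
  ],
)

```text
clock: 15.08
position: [499.8, -71.8, 61.4]
orientation: [-2.245, -2.198, 0.0]
ft_force: [-0.2, 0.3, -1.7]
opening: 0.688
gripper_force: 56.3
```

drive_tool(
  steps=[
    [[0,0,0.004],[0,0,0],0.6],
    [[0,0,0.003],[0,0,0],0.6],
    [[0,0,0],[0,0,0],0.6],
  ],
)

```text
clock: 15.45
position: [499.9, -71.8, 60.3]
orientation: [2.244, 2.198, 0.0]
ft_force: [-0.7, 0.2, 1.2]
opening: 0.686
gripper_force: 56.5
```

drive_tool(
  steps=[
    [[0,0,0],[0,0,0],0.2],
    [[0,0,0],[0,0,0],0.1],
    [[0,0,0],[0,0,0],0.05],
    [[0,0,-0.15],[0,0,0],0.05],
    [[-0.2,0,-0.25],[0,0,0],0],
    [[-0.25,0,-0.3],[0,0,0],0],
    [[0,0,-0.3],[0,0,0],0],
    [[0,0,-0.1],[0,0,0],0],
  ],
)

```text
clock: 16.45
position: [499.6, -152.3, 270.9]
orientation: [2.241, 2.192, 0.003]
ft_force: [0.9, -0.1, 0.2]
opening: 0.996
gripper_force: 0.0
```

```bash
python3 - <<'E'
from h import *
a,d,k=look("slab")
look("cork_sheet")
P=cloud(d>0,d,k)
for s in(1,-1):
  Q=P[(abs(P[:,0]-498)<45)&(abs(P[:,1]+72.7-s*58)<8)&(abs(P[:,2]-45.5)<3)]
  if len(Q)>20: print("cheek",s,*rect(Q))
h=cv2.resize(a[0:260,150:460],None,fx=2,fy=2);cv2.imwrite("pics/w6.png",h[...,::-1])
# white thermometer body
W=P[(abs(P[:,0]-604)<35)&(abs(P[:,1]+270)<35)&(P[:,2]>160)&(P[:,2]<225)];print("body",len(W))
if len(W)>20: print(*rect(W),np.percentile(W[:,2],[5,95]))
_,d=arm.snapshot("top");k=arm.get_calibration("top");P=cloud(d>0,d,k)
W=P[(abs(P[:,0]-604)<35)&(abs(P[:,1]+270)<35)&(P[:,2]>175)&(P[:,2]<225)]
if len(W)>20: print("top",len(W),*rect(W),np.percentile(W[:,2],[5,95]),np.median(W,0))
W=P[(abs(P[:,0]-604)<45)&(abs(P[:,1]+270)<45)&(P[:,2]>140)&(P[:,2]<165)]
if len(W)>20: print("head",len(W),*rect(W))
_,d=arm.snapshot("scene");k=arm.get_calibration("scene");P=cloud(d>0,d,k)
W=P[(abs(P[:,0]-604)<35)&(abs(P[:,1]+270)<35)&(P[:,2]>165)&(P[:,2]<225)]
if len(W)>20: print("scene",len(W),*rect(W),np.percentile(W[:,2],[5,95]))
print(arm.sense()['position'],yaw())
E
```

```text
slab 0.68 [107. 280.] 5014 z [51.9 53.5 54.8] [498.8 -72.5] [ 66.  100.3] 2.0
cheek 1 [499.8 -15.4] [13.8 77.6] 88.9
cheek -1 [ 496.4 -129.9] [13.4 76.1] 88.7
body 0
top 62 [ 606.8 -272.1] [23.6 14. ] 66.7 [183.5322735 215.6196169] [ 604.52483209 -270.99196026  210.99713117]
head 116 [ 606.3 -271.5] [41.8 31.5] 67.5
scene 162 [ 604.7 -268.8] [25.7 16.1] 59.8 [168.07892373 213.41220488]
[ 497.20483988 -150.10784191  265.2851912 ] 88.81222238194756
```

View pics/w6.png

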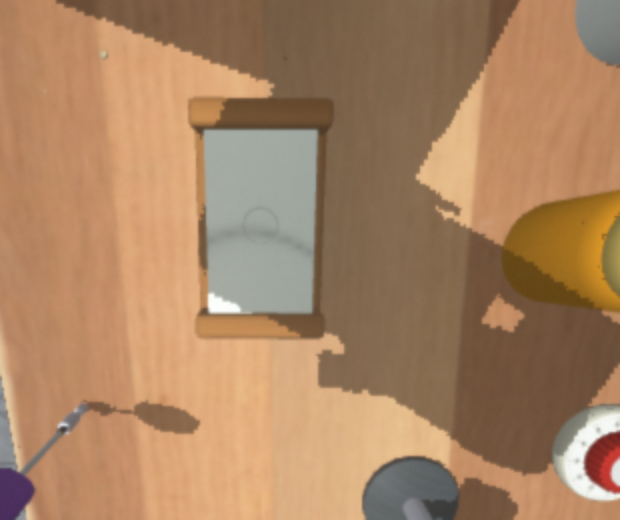

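The slab lies flush between the cheeks with its pit visible (about row 111, col 280 in the full frame), and the cork shows no shift. Next is the thermometer.

```bash
python3 - <<'E'
from h import *
plan([605,-271,310],157.5)
E
```

```text
from [ 497.2 -150.1  265.3] yaw 88.8 clock 16.75 n 8
[[-0.074, 0.069, -0.028], [-0.0, -0.0001, -0.0238]]
[[-0.084, 0.057, -0.028], [-0.0, -0.0001, -0.0238]]
[[-0.091, 0.044, -0.028], [-0.0, -0.0001, -0.0238]]
[[-0.097, 0.03, -0.028], [-0.0, -0.0001, -0.0238]]
[[-0.1, 0.015, -0.028], [-0.0, -0.0001, -0.0238]]
[[-0.101, -0.0, -0.028], [-0.0, -0.0001, -0.0238]]
[[-0.1, -0.015, -0.028], [-0.0, -0.0001, -0.0238]]
[[-0.097, -0.03, -0.028], [-0.0, -0.0001, -0.0238]]
```

drive_tool(
  steps=[
    [[-0.074,0.069,-0.028],[0,0,-0.0238],0],
    [[-0.084,0.057,-0.028],[0,0,-0.0238],0],
    [[-0.091,0.044,-0.028],[0,0,-0.0238],0],
    [[-0.097,0.03,-0.028],[0,0,-0.0238],0],
    [[-0.1,0.015,-0.028],[0,0,-0.0238],0],
    [[-0.101,0,-0.028],[0,0,-0.0238],0],
    [[-0.1,-0.015,-0.028],[0,0,-0.0238],0.3],
    [[-0.097,-0.03,-0.028],[0,0,-0.0238],0.3],
  ],
)

```text
clock: 17.75
position: [605.7, -271.7, 309.2]
orientation: [-0.608, -3.078, -0.003]
ft_force: [0.2, 0.3, 1.0]
opening: 0.701
gripper_force: 0.0
```

drive_tool(
  steps=[
    [[0,0,0],[0,0,0],0.3],
    [[0,0,0],[0,0,0],0.3],
  ],
)

```text
clock: 18.0
position: [604.9, -270.8, 309.9]
orientation: [-0.619, -3.076, -0.003]
ft_force: [0.0, 0.5, 0.7]
opening: 0.702
gripper_force: 0.0
```

```bash
python3 - <<'E'
from h import *
k=arm.get_calibration("wrist");a,d=arm.snapshot("wrist");P=cloud(d>0,d,k)
cv2.imwrite("pics/w7.png",a[...,::-1])
for lo,hi in((211,222),(165,222),(150,158)):
  W=P[(abs(P[:,0]-605)<45)&(abs(P[:,1]+271)<45)&(P[:,2]>lo)&(P[:,2]<hi)]
  if len(W)>10: print(lo,len(W),*rect(W),np.percentile(W[:,2],[5,95]).round(0))
print(yaw())
plan([605,-271,188],157.5,n=4)
E
```

```text
211 324 [ 606.  -272.5] [21.1 12.6] 67.6 [211. 214.]
165 834 [ 605.4 -272.2] [23.6 14.4] 65.2 [170. 214.]
150 734 [ 605.  -271.5] [42.  30.3] 67.4 [151. 155.]
157.27318600799848
from [ 604.9 -270.7  310.3] yaw 157.3 clock 18.05 n 4
[[-0.001, -0.0, 0.153], [0.0, -0.0001, -0.0002]]
[[-0.001, -0.0, 0.153], [0.0, -0.0001, -0.0002]]
[[-0.0, -0.0, 0.153], [0.0, -0.0001, -0.0002]]
[[-0.0, -0.0, 0.153], [0.0, -0.0001, -0.0002]]
```

View pics/w7.png

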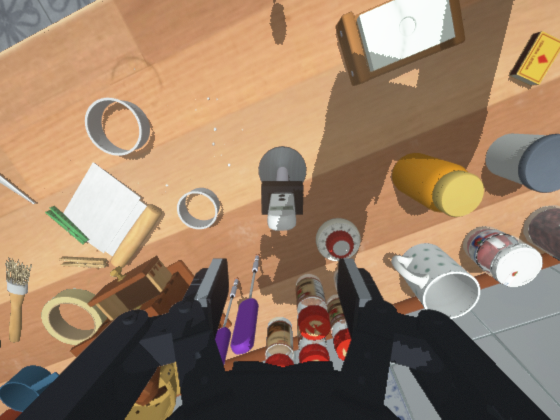

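The white thermometer's top is at (215,283) above the black head (195,283), centred between the jaws. Both purple ones at (325,240) are lower and stay clear.

drive_tool(
  steps=[
    [[-0.004,-0.004,0.153],[0,0,0],0.35],
    [[0,0,0.153],[0,0,0],0.35],
    [[0,0,0.153],[0,0,0],0.35],
    [[0,0,0.153],[0,0,0],0.4],
    [[0,0,0],[0,0,0],0.5],
    [[0,0,0],[0,0,0],0.6],
    [[0,0,0],[0,0,0],0.8],
    [[0,0,0],[0,0,0],0.9],
  ],
  force=45,
)

```text
clock: 19.05
position: [607.3, -273.1, 191.1]
orientation: [0.617, 3.077, -0.001]
ft_force: [1.2, -0.2, 3.1]
opening: 0.267
gripper_force: 44.2
```

drive_tool(
  steps=[
    [[0,0,0],[0,0,0],0.95],
    [[0,0,0],[0,0,0],0.95],
  ],
)

```text
clock: 19.3
position: [607.3, -273.1, 190.9]
orientation: [0.617, 3.077, -0.001]
ft_force: [0.6, 0.6, 6.4]
opening: 0.268
gripper_force: 44.6
```

drive_tool(
  steps=[
    [[0,0,-0.05],[0,0,0],0.95],
    [[0,0,-0.1],[0,0,0],0.95],
    [[0,0,-0.15],[0,0,0],0.95],
    [[0,0,-0.15],[0,0,0],0.95],
    [[0,0,-0.15],[0,0,0],0.95],
    [[0,0,-0.15],[0,0,0],0.95],
    [[0,0,-0.04],[0,0,0],0.95],
    [[0,0,0],[0,0,0],0.95],
  ],
)

```text
clock: 20.3
position: [605.8, -272.8, 347.0]
orientation: [-0.617, -3.079, -0.0]
ft_force: [-0.9, -0.0, -0.6]
opening: 0.266
gripper_force: 47.6
```

```bash
python3 - <<'E'
from h import *
# is thermometer vertical, tip where (tool frame)?
for c in ("scene","top","wrist"):
  k=arm.get_calibration(c);a,d=arm.snapshot(c);s=arm.sense();P=cloud(d>0,d,k)
  T=Ro.from_rotvec(s['orientation']).inv().apply(P-s['position'])
  for lo,hi in((10,45),(55,100),(100,165),(165,176)):
    W=T[(abs(T[:,0])<25)&(abs(T[:,1])<25)&(T[:,2]>lo)&(T[:,2]<hi)]
    if len(W)>3: print(c,lo,len(W),"tool xy med",np.median(W,0).round(1),"zmax",W[:,2].max().round(1),W.std(0).round(1))
a,_=arm.snapshot("scene");cv2.imwrite("pics/s2.png",cv2.resize(a[60:240,200:400],None,fx=3,fy=3)[...,::-1])
E
```

```text
scene 10 154 tool xy med [ 6.4  3.4 23.8] zmax 44.9 [ 3.5 10.4 10.5]
scene 55 26 tool xy med [ 2.1  1.3 81.6] zmax 97.9 [ 2.2  1.5 11.2]
scene 100 49 tool xy med [  3.6   2.1 138.8] zmax 164.4 [ 2.4  2.2 15.7]
scene 165 8 tool xy med [  4.6   3.1 171.8] zmax 173.6 [2.1 1.9 2.4]
top 10 10 tool xy med [ 7.6  8.1 31.9] zmax 43.4 [ 1.5  6.  11.2]
top 100 14 tool xy med [  4.2   1.4 131. ] zmax 163.4 [ 1.9  1.9 14.1]
wrist 10 1561 tool xy med [ 8.2  0.2 20. ] zmax 45.0 [ 1.5 10.  10.2]
wrist 55 93 tool xy med [ 4.   0.3 80.8] zmax 99.4 [ 0.5  1.1 10.3]
wrist 100 170 tool xy med [  5.3   0.4 131.2] zmax 164.9 [ 1.5  2.  16.6]
wrist 165 27 tool xy med [  6.7   0.4 172.6] zmax 175.3 [1.1 2.3 3.2]
```

View pics/s2.png

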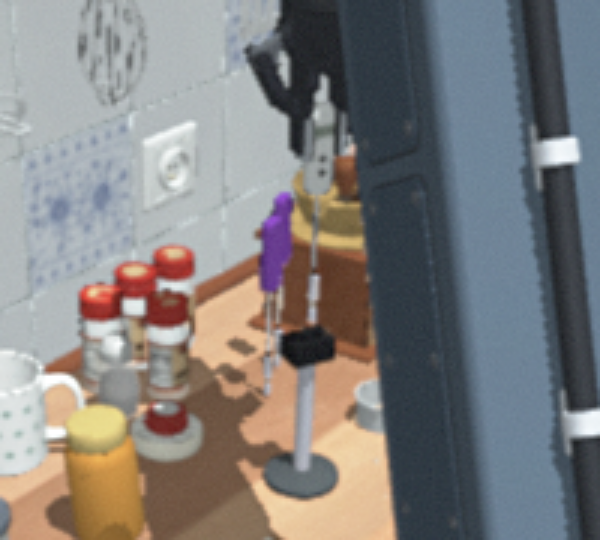

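The thermometer is out of its stand and upright: the tip is just above the head, and both purple ones are untouched.

```bash
python3 - <<'E'
from h import *
plan([500.5,-74.4,347],157.4,n=6)
E
```

```text
from [ 605.6 -272.5  345.5] yaw 157.3 clock 20.5 n 6
[[0.144, 0.119, -0.001], [0.0, -0.0001, -0.0]]
[[0.144, 0.119, -0.001], [0.0, -0.0001, -0.0]]
[[0.144, 0.119, -0.001], [0.0, -0.0001, -0.0]]
[[0.144, 0.119, -0.001], [0.0, -0.0001, -0.0]]
[[0.144, 0.119, -0.001], [0.0, -0.0001, -0.0]]
[[0.144, 0.119, -0.001], [0.0, -0.0001, -0.0]]
```

drive_tool(
  steps=[
    [[0.072,0.06,-0.02],[0,0,0],0.95],
    [[0.144,0.119,0],[0,0,0],0.95],
    [[0.144,0.119,0],[0,0,0],0.95],
    [[0.144,0.119,0],[0,0,0],0.95],
    [[0.144,0.119,0.05],[0,0,0],0.95],
    [[0.144,0.119,0.1],[0,0,0],0.95],
    [[0.072,0.059,0.15],[0,0,0],0.95],
    [[0,0,0.14],[0,0,0],0.95],
  ],
)

```text
clock: 21.5
position: [499.8, -71.9, 263.0]
orientation: [-0.613, -3.08, -0.001]
ft_force: [0.6, -0.5, -0.4]
opening: 0.268
gripper_force: 47.5
```

drive_tool(
  steps=[
    [[0,0,0],[0,0,0],0.95],
    [[0,0,0],[0,0,0],0.95],
  ],
)

```text
clock: 21.75
position: [502.3, -74.5, 264.3]
orientation: [0.617, 3.079, -0.0]
ft_force: [0.6, -0.1, -0.0]
opening: 0.266
gripper_force: 47.5
```

```bash
python3 - <<'E'
from h import *
s=arm.sense();print(s['position'].round(1),s['ft_force'].round(1),yaw())
k=arm.get_calibration("wrist");a,d=arm.snapshot("wrist");P=cloud(d>0,d,k)
T=Ro.from_rotvec(s['orientation']).inv().apply(P-s['position'])
W=T[(abs(T[:,0]-3)<15)&(abs(T[:,1])<15)&(T[:,2]>130)&(T[:,2]<180)]
print("tip tool",np.median(W,0).round(1),"zmax",W[:,2].max().round(1))
Q=P[(abs(P[:,0]-498)<40)&(abs(P[:,1]+72.7)<49)&(abs(P[:,2]-53)<4)];print("slab",*rect(Q),np.median(Q[:,2]).round(1))
W=P[(abs(P[:,0]-498.7)<20)&(abs(P[:,1]+72.7)<20)&(P[:,2]>62)&(P[:,2]<130)]
for lo in (62,72,82,100):
  w=W[(W[:,2]>lo)&(W[:,2]<lo+10)]
  if len(w): print("stem world",lo,len(w),np.median(w,0).round(1))
# pit projected and tip
p=k['mtx']@(k['R']@np.array([498.7,-72.7,54])+k['t']);print("pit px",p[:2]/p[2])
u,v=(p[:2]/p[2]).astype(int);cv2.imwrite("pics/w8.png",cv2.resize(a[max(0,v-70):v+80,max(0,u-100):u+100],None,fx=3.9,fy=3.9)[...,::-1])
E
```

```text
[502.3 -74.5 264.3] [ 0.6 -0.1 -0. ] 157.35378611642926
tip tool [  6.5   0.5 144.6] zmax 175.7
slab [498.4 -72.6] [96.  60.6] 88.6 53.4
stem world 82 15 [496.7 -71.2  89.8]
stem world 100 18 [497.7 -71.9 101.9]
pit px [282.76228818 181.9532875 ]
```

View pics/w8.png

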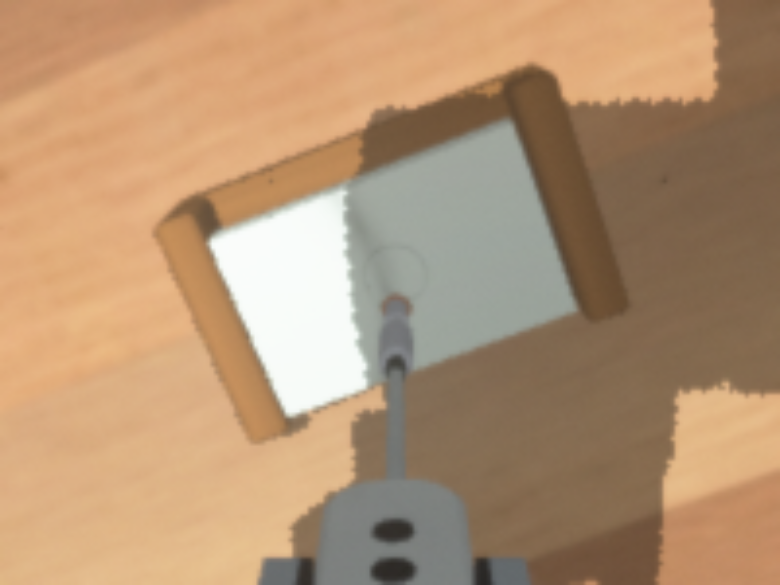

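The tip (row 300, col 397 in the crop) lines up sideways with the pit ring (270,395). Lower to just above the pit.

drive_tool(
  steps=[
    [[0.003,-0.001,0.05],[0,0,0],0.95],
    [[0,0,0.06],[0,0,0],0.95],
    [[0,0,0.04],[0,0,0],0.95],
    [[0,0,0],[0,0,0],0.95],
    [[0,0,0],[0,0,0],0.95],
  ],
)

```text
clock: 22.42
position: [501.4, -74.6, 233.3]
orientation: [0.617, 3.08, 0.0]
ft_force: [0.6, -1.1, -0.6]
opening: 0.269
gripper_force: 47.5
```

```bash
python3 - <<'E'
from h import *
s=arm.sense();print(s['position'].round(1),s['ft_force'].round(1),yaw())
k=arm.get_calibration("wrist");a,d=arm.snapshot("wrist");P=cloud(d>0,d,k)
W=P[(abs(P[:,0]-498.7)<20)&(abs(P[:,1]+72.7)<20)&(P[:,2]>56)&(P[:,2]<130)]
for lo in (56,60,64,68,82):
  w=W[(W[:,2]>lo)&(W[:,2]<lo+8)]
  if len(w): print("stem world",lo,len(w),np.median(w,0).round(1))
p=k['mtx']@(k['R']@np.array([498.6,-72.7,54])+k['t']);u,v=(p[:2]/p[2]).astype(int);print(u,v)
cv2.imwrite("pics/w9.png",cv2.resize(a[max(0,v-40):v+40,max(0,u-50):u+50],None,fx=7,fy=7,interpolation=cv2.INTER_CUBIC)[...,::-1])
E
```

```text
[501.4 -74.6 233.3] [ 0.6 -1.1 -0.6] 157.3414441263714
stem world 56 20 [495.2 -71.2  59.3]
stem world 60 14 [495.2 -70.9  64.7]
stem world 64 27 [496.1 -71.3  70.6]
stem world 68 19 [496.1 -71.5  70.7]
stem world 82 20 [495.  -70.8  85.7]
283 189
```

View pics/w9.png

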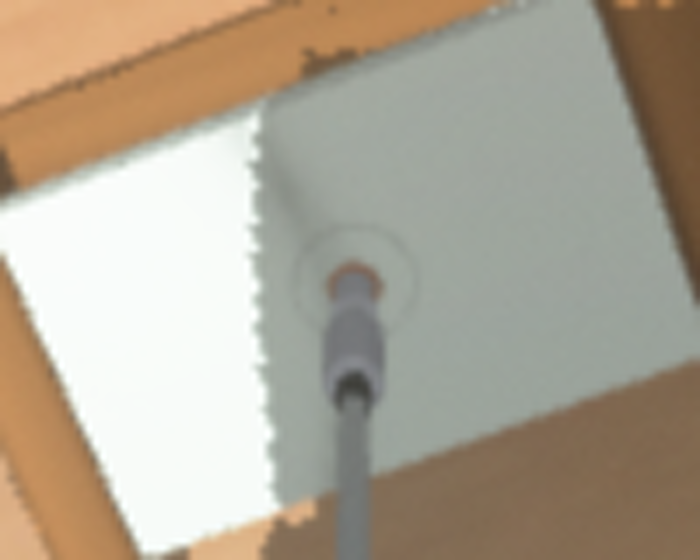

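Tip is within about 1 mm of the pit centre (283,355 against 282,355). Press down.

drive_tool(
  steps=[
    [[-0.002,0,0.015],[0,0,0],0.95],
    [[0,0,0.015],[0,0,0],0.95],
    [[0,0,0.005],[0,0,0],0.95],
    [[0,0,0],[0,0,0],0.95],
    [[0,0,0],[0,0,0],0.95],
  ],
)

```text
clock: 23.1
position: [501.8, -74.7, 226.6]
orientation: [0.617, 3.08, -0.0]
ft_force: [-0.7, -0.4, 1.6]
opening: 0.267
gripper_force: 47.7
```

drive_tool(
  steps=[
    [[0,0,0.008],[0,0,0],0.95],
    [[0,0,0.008],[0,0,0],0.95],
    [[0,0,0],[0,0,0],0.95],
    [[0,0,0],[0,0,0],0.95],
    [[0,0,0],[0,0,0],0.95],
  ],
)

```text
clock: 23.72
position: [501.7, -74.7, 223.2]
orientation: [0.617, 3.08, -0.0]
ft_force: [-0.3, -0.4, 3.3]
opening: 0.263
gripper_force: 47.9
```

```bash
python3 - <<'E'
from h import *
F=[];Z=[]
for i in range(10):
  k=arm.get_calibration("wrist");a,d=arm.snapshot("wrist");s=arm.sense();F.append(s['ft_force']);Z.append(s['position'])
print(np.mean(F,0).round(2),np.std(F,0).round(2),np.mean(Z,0).round(1),s['clock'])
P=cloud(d>0,d,k);W=P[(abs(P[:,0]-498.7)<20)&(abs(P[:,1]+72.7)<20)&(P[:,2]>58)&(P[:,2]<100)];print("front surf",len(W),np.median(W,0).round(1))
Q=P[(abs(P[:,0]-498)<40)&(abs(P[:,1]+72.7)<49)&(abs(P[:,2]-53)<3)];print("slab",*rect(Q),np.median(Q[:,2]).round(1))
E
```

```text
[0.45 0.02 3.23] [0.54 0.33 0.42] [501.7 -74.7 223.2] 24.225
front surf 122 [496.1 -71.5  86.9]
slab [498.4 -72.8] [96.4 60.7] 88.6 53.4
```

The net push is about 3.9 N (3.2 N read, plus 0.7 N thermometer weight), so the tip is about half way in.

```bash
python3 -c "
from station import arm
print(arm.hand_in())"
```

```text
the job is handed in; nothing more can be done
None
```

I handed the job in at about 24 s: the cork and then the slab (pit up) are centred between the cheeks, and the arm holds the thermometer upright in the pit, tip about half way in at roughly 3.9 N; the result of the judging was not shown.

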